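# Fish the tea strainer out of the tall jug

### The arm

A 6-joint arm with a two-finger parallel gripper is mounted at the origin on the work surface. World frame = base frame: x ahead of the robot, y to its left, z up, the work surface at z = 0. Lengths are in mm, angles in degrees, forces in N, time in s.
With the tool pointing down it reaches from about 350 to 850 mm from the base axis. Payload 8.1 kg.
Tool frame: the origin (TCP) lies between the finger pads; the fingertips stand 17 mm ahead of it and the grasp point (between the pads) lies 2 mm behind it; z points along the fingers, y is the line along which they close (so a half turn about z gives the same grasp; the last joint's range is limited). The gripper opens to 85 mm and grips with 20 to 120 N. Pads are 22 mm wide; open, the fingers measure 114 mm over their backs; the gripper's body (76 mm by 85 mm) begins 54 mm behind the grasp point. The pads swing forward as they close: fully open they stand 13 mm farther back than shut.
Start: joints at [-76.112, 7.471, 85.268, -0, 87.261, -4.893], TCP at [193.197, -568.05, 248.292] pointing down, gripper open.
Joint ranges: [-169.43, 169.43], [-51.17, 129.36], [1.28, 143.12], [-76.62, 256.62], [0, 156.53], [-152.29, 152.29]. Speed limits (degrees/s): [136.94, 136.94, 159.86, 180, 180, 180].

### API

Orientations are given as [roll, pitch, yaw] about the fixed x, y, z axes, in that order (R = Rz(yaw) Ry(pitch) Rx(roll)).
In Python, from bench import sense, snapshot, hand_in, trace, place_of gives the robot as it stands.
- The arm moves only by the shell command python3 -m handwheel 'ROWS' [FORCE]. ROWS is JSON, a list of rows, each a list of 7 numbers: the opening, from -1 (shut) to 1 (fully open), then the shift along the tool's x, y, z in cm, then the turn, a rotation vector about the tool's x, y, z in rad. A call has 1 to 12 rows; each row shifts and turns the commanded pose from where the row before left it, along the tool's axes as they then stand; what a row does not reach is not made up. A row lasts 1/12 s, in which the tool goes at most 41.7 mm and 7.16 degrees, less where a joint would pass 70% of its speed; a pose out of reach is approached as far as the arm can. A call with a gripper value outside its range is refused whole. The fingers move at their own pace and stop on an object; FORCE is the grip in N (left out, the last holds). Time passes only in rows, so rows that do not move let the fingers close. It gives the time, the measured TCP pose, the force, the opening and the grip force at its end, in the units of the state.
- sense(): the state, without advancing time (a new reading comes with each control period).
- snapshot(name): name is "side" or "top"; returns a dict with "image" (420x560x3 uint8, red, green, blue), "intrinsics" (3x3 intrinsics, pixels), "R" (3x3) and "t" (3): a world point X has camera coordinates R X + t. Camera axes: x right, y down, z forward; pixel columns grow to the right and rows downward; lengths in mm; the calibration is good to about 2 mm. A picture is of the moment at which its call begins. There is no depth.
- hand_in(): hands the job in; it is judged then, once.
Trained networks look in a picture, given as the dict that the camera call returned (one of the last four; its "shot" number tells which), for a name from the list of things; names that differ only in an ending like _2 or _b are one class to them, and where a whole thing is asked for, a point or a joint stands for the part that bears it (a point fixed in the world has none). Each returns a list of dicts, best first, with "conf" (0 to 1); they miss things now and then, are a little off and sometimes report something else, mostly with a low value. They report only what shows in the picture. A call takes as long as a camera call. They do not tell look-alikes from the thing itself.
- trace(picture, query): "pixels" (420x560 bool, what is visible of it).
- place_of(picture, query): "location" ([x, y, z] in mm, in world coordinates, good to about 4 mm: a listed point, or the origin of a listed thing).
The state is a dict: "time": time; "joint_pos": joint angles; "qd": joint speeds; "joint_efforts": joint torques, N m; "tool_pos": TCP position; "tcp_rot": TCP orientation; "ft_force": force on the tool from outside, world axes, zero at the start; "wrist_torque": the same for the moment, N m; "finger_gap": finger opening in mm; "grip_force": force on a finger pad.
Only numpy, scipy, OpenCV 4.12 (cv2) and the standard library are available. Lean on these libraries where they do the work, as an engineer would, in place of code of your own. Each camera call takes 0.05 s, during which the arm holds its last target. There are 200 camera calls.

### The job

Take the hook tool from its forked stand, catch the window of the strainer's pull tab with it deep inside the tall jug, and draw the strainer out without the fingers ever touching it. Stand the strainer gently upright on the middle of the white drip dish, unhook it, and hang the hook back in its stand as it was. How high the tab stands is not known: feel for it lightly, as hard pushing or prying with the hook (15 N) bends the tab or dents the jug; leave everything else on the table where it is.

Things in the scene. Friction and masses are not known exactly. Their poses are not given: they have to be found in the camera images.
- jug: Tall straight steel jug, fixed to the table, open at the top: outer diameter 80 mm, bore 74 mm, rim 120 mm above the table, inner floor 4 mm above it. A black handle on its -x side reaches 83 mm from the axis (top 103 mm high), a spout on its +x side 75 mm (108 mm high). Origin: centre of its underside, z up along the bore.
- strainer_mid (a point): Centre (half-way up) of the tea strainer, a loose steel puck of 70 mm diameter and 28 mm height, about 0.25 kg, that stands on the jug's inner floor. z is its axis, up. The pull tab's width lies along its y.
- strainer_lid (a point): Centre of the strainer's flat lid, axes as above. Here rises an aluminium pull tab, 38 mm wide (y). Its top edge is 25 to 52 mm above this point: not measured, and stiff (slips only above 40 N). A window, open along x, 28 mm wide, runs from 5 to 22 mm below the top edge; over it a round 5 mm bar, beside it 4 mm plate, under it a solid stem 16 mm thick (x).
- hook_grip (a point): Point to grasp on the hook tool (0.12 kg), in the middle of its upright black handle: 30 mm along x, 18 mm along y (grasp across y), 60 mm high; this point is 36 mm above the underside of the collar and 28 mm below the top of the handle. x is the way the hook's tip points, z is up.
- hook_collar (a point): Centre of the underside of the tool's 40 x 36 x 4 mm steel collar, just under the handle; it rests on the stand's fork. The handle starts 4 mm above this point. Axes as for the grip.
- hook_foot (a point): Lower end of the tool's straight 5 mm round steel shank, on the wire's centre line, 90 mm below the collar's underside. From here the wire (underside 2.5 mm below this point) runs 14 mm along +x, then turns up 5 mm; its rounded end reaches 7.5 mm above and 16.5 mm ahead of this point. Axes as for the grip.
- stand: Fixed dark wooden stand that holds the hook upright: base 85 x 75 mm, fork of two 26 mm wide prongs along x with an 18 mm slot between, open to -x, tops 105 mm above the table, back board at +x no higher. The hook hangs with its shank in the slot, tip towards +x; it lifts straight out and lowers straight back. Origin: centre of the underside.
- stand_seat (a point): Middle of the stand's fork at the level of the prong tops: the collar's underside rests here, tip towards this frame's +x.
- dish: Loose white shallow drip dish, 124 mm across the rim, rim 12 mm high, flat inner floor 4 mm above the table and about 108 mm across. Origin: centre of its underside.
- glass1: Bystander: clear tumbler, 64 mm across, 105 mm high; origin: centre of its underside.
- glass2: Bystander: clear tumbler like the first.
- glass3: Bystander: clear tumbler like the first.
- mug: Bystander: blue mug, 80 mm across, 85 mm high, handle to its +y; origin: centre of its underside.
- spoon: Bystander: steel spoon lying flat, 140 mm long along its x.
- jug_lid: Bystander: the jug's steel lid, 80 mm across, 24 mm high with its knob, lying on the table.
- tin: Bystander: yellow square tin, 89 mm wide, 104 mm high; origin: centre of its underside.
Not all that is in view belongs to the job. There is more than one size of the part that bears hook_grip; the job needs the middle-sized.

How it is judged (in metres and radians):
On the way, in this order (a step that is already met when the one before it is completed fails the run):
1. the strainer hangs on the hook, clear above the jug's rim (z of strainer_mid in the frame of jug above 0.134 m and contact force between hook and strainer above 0.5 N), for 0.1 s.
2. the strainer stands upright in the dish, unhooked (horizontal distance between strainer_mid and dish below 0.025 m and z of strainer_mid in the frame of dish between 0.014 and 0.022 m and angle between strainer_mid's own z axis and vertical below 0.1 rad and linear speed of strainer below 0.03 m/s and contact force between hook and strainer below 0.05 N), for 0.2 s.
At the end, for the whole second after the job is handed in: The strainer stands upright (within 0.1 rad) at rest on the dish's floor, within 25 mm of the dish's middle and free of the hook; the hook hangs upright at rest in its stand, its collar on the fork within 15 mm of the seat point and turned less than 0.35 rad from the fork's direction (all of step 2 and distance between hook_collar and stand_seat below 0.015 m and angle between hook_grip's own z axis and vertical below 0.1 rad and angle between the x axis of hook_grip and the x axis of stand_seat, either way round below 0.35 rad and linear speed of hook below 0.03 m/s); the robot touches nothing.
It fails at once if the fingers touch the strainer or its tab (contact force between the fingers and strainer above 0.5 N).
It fails at once if the hook pushes or pries on the strainer, its tab or the jug with more than 15 N (contact force between hook and strainer above 15 N or contact force between hook and jug above 15 N).
It fails at once if the strainer is dropped or pressed on the dish (more than 15 N) (contact force between strainer and dish above 15 N).
It fails at once if the dish is shoved by more than 30 mm (distance of dish from where it was at the start of the episode above 0.03 m).
It fails at once if a glass, the mug, the spoon, the jug's lid or the tin is moved by more than 20 mm (distance of any of glass1, glass2, glass3, mug, spoon, jug_lid, tin from where it was at the start of the episode above 0.02 m).
It also fails if it takes over 72 s, if anything falls off the work surface, if the arm or the gripper's body presses on something with over 40 N, if the wrist force passes 120 N, or if a joint passes its speed limit or range.

## Working session

There is one attempt and no reset: what is moved stays moved. The work goes in short steps, Python scripts to look and compute and a shell command to move; the robot and the scene stay as the last step left them, time stands still between calls to the robot, and variables do not carry over. Pictures are saved under pics/ and viewed, at most 12 in all, crops included, and the job is handed in when it is done.

```bash
ls; mkdir -p pics
python3 - <<'E'
from bench import *
import cv2
s=sense();print(s)
for n in("side","top"):
    p=snapshot(n);cv2.imwrite(f"pics/{n}0.png",p["image"][:,:,::-1])
    print(n,p["intrinsics"],p["R"],p["t"])
    for q in["jug","strainer_mid","strainer_lid","hook_grip","hook_collar","hook_foot","stand","stand_seat","dish","glass1","mug","spoon","jug_lid","tin"]:
        print(q,[([round(float(v)) for v in d["location"]],round(d["conf"],2)) for d in place_of(p,q)])
E
```

```text
pics
{'time': 0.0, 'joint_pos': array([-7.61118906e+01,  7.51358854e+00,  8.53294686e+01, -8.71233183e-04,
        8.72618562e+01, -4.89313727e+00]), 'qd': array([-0.02046042,  0.03050223,  0.01970743,  0.03562384,  0.00994881,
        0.01839255]), 'joint_efforts': array([ 2.22106049e-03, -5.69389665e+01, -5.00559390e+01,  2.57920246e-04,
        1.44811827e-02, -3.36659093e-05]), 'tool_pos': array([ 193.06373443, -567.54151894,  247.25843356]), 'tcp_rot': array([-1.79895395e+02, -8.08186186e-03,  1.87812817e+01]), 'ft_force': array([-0.15393619, -0.3941625 , -0.38954598]), 'wrist_torque': array([ 0.01838818, -0.01084877, -0.06155791]), 'grip_force': 0.0, 'finger_gap': 85.12374485372762}
side [[388.77248422   0.         279.08468976]
 [  0.         388.77248422 205.1170499 ]
 [  0.           0.           1.        ]] [[-0.66103352 -0.75017496  0.01649929]
 [-0.47778825  0.4038555  -0.78014046]
 [ 0.5785785  -0.52358216 -0.62538679]] [439.92508375 303.91079403 902.08637071]
jug [([524, -243, 2], 0.66), ([772, 40, 0], 0.6), ([647, -358, -1], 0.24)]
strainer_mid []
strainer_lid []
hook
[... 960 characters left out ...]
697, -121, -2], 0.42)]
strainer_mid [([528, -245, 12], 0.49)]
strainer_lid [([529, -247, 33], 0.67)]
hook_grip [([293, 631, 19], 0.91), ([526, -246, 14], 0.71), ([531, 226, 142], 0.7), ([480, 323, 7], 0.47), ([526, 224, 104], 0.32)]
hook_collar [([295, 584, 22], 0.84), ([490, 348, 10], 0.59), ([532, 221, 104], 0.57)]
hook_foot [([308, 466, 40], 0.84), ([515, 408, 25], 0.56)]
stand []
stand_seat [([525, 221, 102], 0.84)]
dish [([539, 26, 6], 0.74)]
glass1 [([770, 40, -1], 0.77), ([701, -119, 0], 0.65), ([705, 108, 1], 0.59), ([527, -243, 13], 0.57), ([383, -98, 2], 0.41)]
mug [([336, 365, -1], 0.86)]
spoon [([385, -98, -1], 0.88)]
jug_lid [([353, 105, -1], 0.83)]
tin [([649, -354, -1], 0.68)]
```

View pics/side0.png

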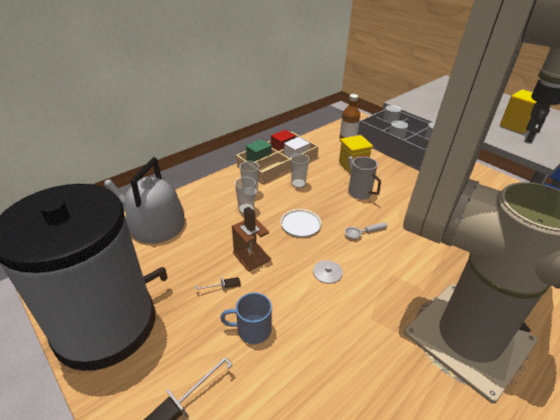

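View pics/top0.png

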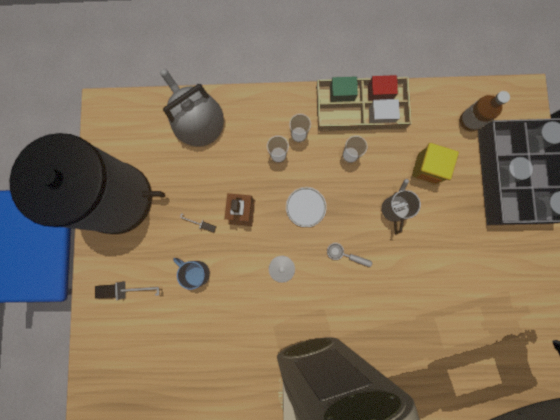

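```bash
cat > h.py <<'E'
import numpy as np
def proj(p,X):
    c=p["R"]@np.array(X,float)+p["t"]; q=p["intrinsics"]@c; return q[:2]/q[2]
def ray(p,u,v,z):
    """world point on pixel ray at height z"""
    d=p["R"].T@np.linalg.inv(p["intrinsics"])@[u,v,1.]; o=-p["R"].T@p["t"]
    return o+d*(z-o[2])/d[2]
E
python3 - <<'E'
from bench import *
import cv2,numpy as np
t=snapshot("top")["image"];s=snapshot("side")["image"]
def c(im,u,v,r=25):return cv2.resize(im[v-r:v+r,u-r:u+r],(400,300) if 0 else (300,300),interpolation=cv2.INTER_CUBIC)
m=np.vstack([np.hstack([c(t,401,208),c(t,238,208,20)]),np.hstack([c(s,365,180),c(s,250,236,35)])])
cv2.imwrite("pics/crop1.png",m[:,:,::-1])
E
```

```text
(no output)
```

View pics/crop1.png

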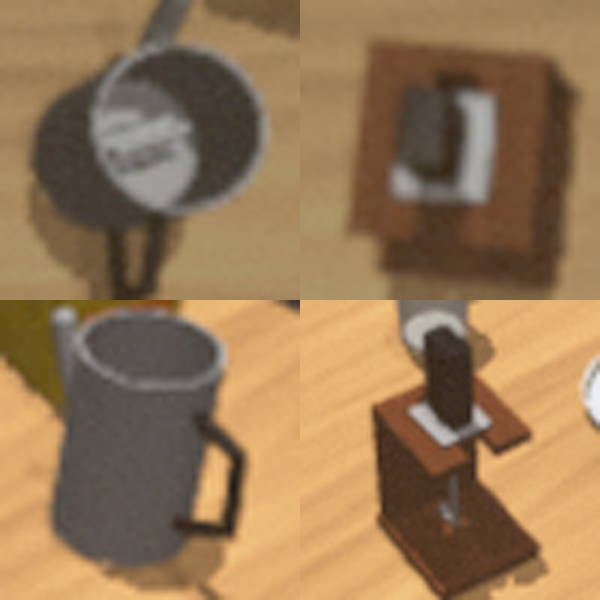

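Run:
```python
from bench import *
import cv2,numpy as np
from h import *
p=snapshot("top");t=p["image"]
for _ in range(1): pass
a=t[170:242,375:435]; b=cv2.resize(a[24:54,8:58],(800,480),interpolation=cv2.INTER_CUBIC)
cv2.imwrite("pics/crop2.png",b[:,:,::-1])   # origin (383,194) scale16
P=np.array
f=lambda u,v,z:ray(p,u,v,z).round(1)
# stand edges at z=105, crop origin (218,188) scale 7.5
S=lambda x,y:(218+(x-300)/7.5,188+y/7.5)
for q in[(370,40),(352,235),(552,58),(535,250)]:print(q,f(*S(*q),105))
print("coll",[f(*S(*q),109) for q in[(402,88),(390,200),(497,92),(487,203)]])
print("jug",f(406,204.3,120),"rimLR",f(376+93/6,183+21,120),f(376+267/6,183+21,120), f(376+30,183+45/6,120),f(376+30,183+212/6,120))
m=trace(p,"jug")
if m:
  y,x=np.nonzero(m[0]["pixels"]);print(m[0]["conf"],x.min(),x.max(),y.min(),y.max())
  top=x[y<=y.min()+1].mean();print("spout tip",f(top,y.min(),108));bot=x[y>=y.max()-1].mean();print("handle",f(bot,y.max(),103),f(bot,y.max(),40))
```

```text
(370, 40) [569.9 252.9 105. ]
(352, 235) [495.5 260.1 105. ]
(552, 58) [561.3 183.5 105. ]
(535, 250) [488.3 190.8 105. ]
coll [array([550.6, 240.2, 109. ]), array([508.1, 245. , 109. ]), array([548.2, 204.1, 109. ]), array([506.1, 208.3, 109. ])]
jug [ 524.6 -245.9  120. ] rimLR [ 526.4 -206.1  120. ] [ 524.5 -285.6  120. ] [ 563.2 -248.4  120. ] [ 485.7 -243.3  120. ]
0.67 382 420 179 234
spout tip [ 597.9 -254.3  108. ]
handle [ 443.9 -221.2  103. ] [ 446.5 -239.2   40. ]
```

View pics/crop2.png

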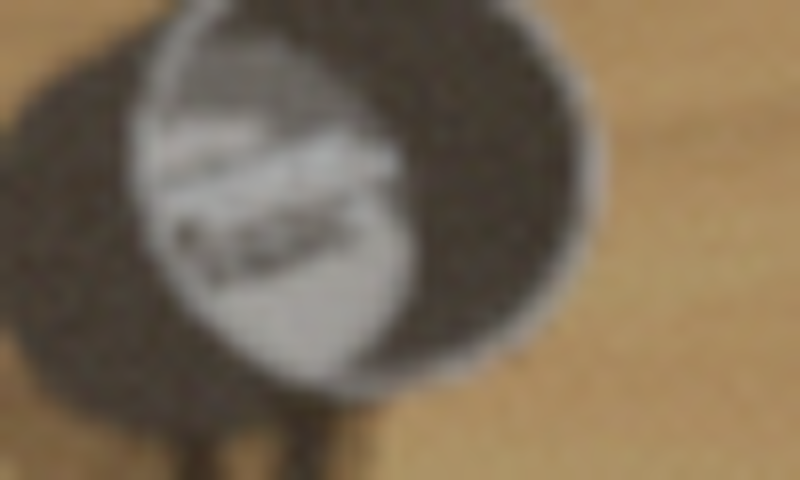

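```bash
cat >> h.py <<'E'
def go(target,yaw=None):
    """shift in tool axes (cm) and turn from the present pose"""
    from bench import sense
    from scipy.spatial.transform import Rotation as R
    s=sense();A=R.from_euler("xyz",s["tcp_rot"],degrees=True)
    print("now",s["tool_pos"].round(1),s["tcp_rot"].round(1),"t",round(s["time"],2),"f",s["ft_force"].round(1))
    print("shift cm",A.inv().apply(np.array(target)-s["tool_pos"]).round(1).tolist()and(A.inv().apply(np.array(target)-s["tool_pos"])/10).round(2))
    if yaw is not None:
        B=R.from_euler("xyz",[180,0,yaw],degrees=True);print("turn rad",(A.inv()*B).as_rotvec().round(3))
E
python3 - <<'E'
from bench import *
import cv2,numpy as np
from h import *
ps=[snapshot("top") for _ in range(8)];p=ps[-1]
a=np.mean([q["image"].astype(float) for q in ps],0)
np.save("avg.npy",a);k=12;u0,v0=385,192
b=cv2.resize(a[v0:v0+25,u0:u0+33].clip(0,255).astype(np.uint8),(33*k,25*k),interpolation=cv2.INTER_CUBIC)
b=cv2.convertScaleAbs(b,alpha=1.3)
out=[b]
C=np.array([525.4,-246]);th=np.radians(10);yv=np.array([-np.sin(th),np.cos(th)])
px=lambda X:tuple(((proj(p,X)-[u0,v0]+.5)*k).astype(int).tolist())
for z,yaw in((62,10),(72,10),(82,10)):
    o=b.copy()
    th=np.radians(yaw);yv=np.array([-np.sin(th),np.cos(th)])
    for q in(z-2.5,z-22):
        cv2.line(o,px([*(C-19*yv),q]),px([*(C+19*yv),q]),(255,0,0) if q>z-5 else (0,0,255),1)
    for w in np.linspace(0,6.28,60):cv2.circle(o,px([C[0]+38.5*np.cos(w),C[1]+38.5*np.sin(w),120]),1,(0,255,0),-1)
    for w in np.linspace(0,6.28,60):cv2.circle(o,px([C[0]+35*np.cos(w),C[1]+35*np.sin(w),32]),1,(255,255,0),-1)
    out.append(o)
m=np.vstack([np.hstack(out[:2]),np.hstack(out[2:])])
cv2.imwrite("pics/fit.png",m[:,:,::-1]);print(m.shape)
go([528,224,260],-5.7)
E
```

```text
(600, 792, 3)
now [ 193.2 -568.   248.3] [-180.    -0.    18.8] t 2.1 f [ 0.1  0.9 -1.1]
shift cm [ 57.2  -64.21  -1.17]
turn rad [-0.    -0.     0.427]
```

View pics/fit.png

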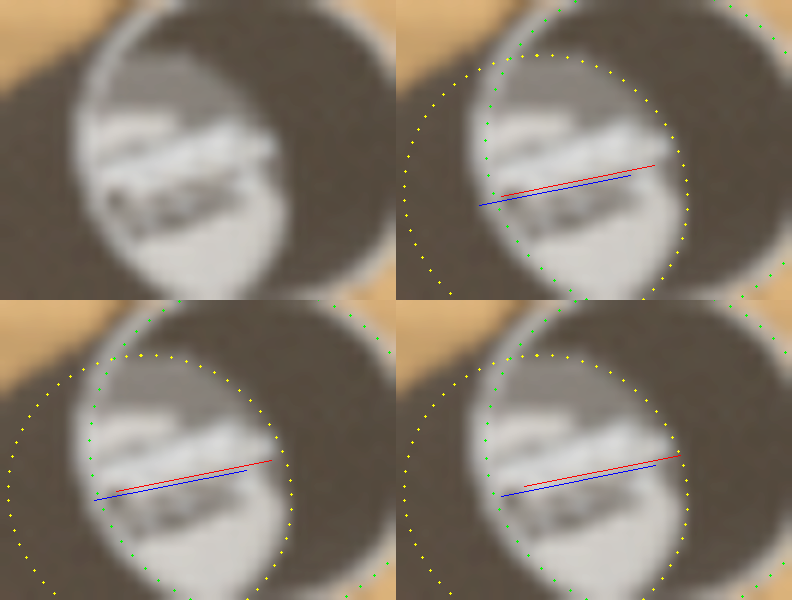

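The pictures show the jug rim near top-view pixel (406,204), with the tab bar inside it near (400,205), turned about +10 to 12°.

Three things could be taken for the hook tool in the top view:
- the hook in the stand at (237,207)
- the small hook lying at (205,226)
- the large hook lying at (115,292)

I choose the one in the stand. The crop shows its upright handle and a collar of about 42 mm, which fits.

```bash
python3 -m handwheel '[[1,0,0,0,0,0,0.107],[1,0,0,0,0,0,0.107],[1,0,0,0,0,0,0.107],[1,0,0,0,0,0,0.106],[1,1.06,-3.42,0,0,0,0],[1,1.06,-3.42,0,0,0,0],[1,1.06,-3.42,0,0,0,0],[1,1.06,-3.42,0,0,0,0],[1,1.06,-3.42,0,0,0,0],[1,1.06,-3.42,0,0,0,0],[1,1.06,-3.42,0,0,0,0],[1,1.06,-3.42,0,0,0,0]]' 40; python3 -m handwheel '[[1,1.06,-3.42,0,0,0,0],[1,1.06,-3.42,0,0,0,0],[1,1.06,-3.42,0,0,0,0],[1,1.06,-3.42,0,0,0,0],[1,1.06,-3.42,0,0,0,0],[1,1.06,-3.42,0,0,0,0],[1,1.06,-3.42,0,0,0,0],[1,1.06,-3.42,0,0,0,0],[1,1.06,-3.42,0,0,0,0],[1,1.06,-3.42,0,0,0,0],[1,1.06,-3.42,0,0,0,0],[1,1.06,-3.42,0,0,0,0]]'; python3 -c "
from h import go
go([528,224,240],-5.7)"
```

```text
time: 3.1
tool_pos: [305.0, -302.6, 248.4]
tcp_rot: [180.0, -0.0, -5.7]
ft_force: [1.4, -0.3, 0.3]
finger_gap: 85.4
grip_force: 0.0
time: 4.1
tool_pos: [472.3, 93.6, 248.5]
tcp_rot: [-180.0, -0.0, -5.7]
ft_force: [-0.0, -1.0, 0.4]
finger_gap: 85.3
grip_force: 0.0
now [472.3  93.6 248.5] [-180.    -0.    -5.7] t 4.1 f [-0.  -1.   0.4]
shift cm [  4.25 -13.53   0.86]
turn rad [-0.    -0.001  0.001]
```

```bash
python3 -m handwheel '[[1,1.06,-3.38,0,0,0,0],[1,1.06,-3.38,0,0,0,0],[1,1.06,-3.38,0,0,0,0],[1,1.06,-3.38,0,0,0,0],[1,0,0,1.5,0,0,0],[1,0,0,1.5,0,0,0],[1,0,0,0,0,0,0]]'
python3 - <<'E'
from bench import *
import cv2,numpy as np
from h import *
go([528.3,224.4,140],-5.7)
for n in("side","top"):
    p=snapshot(n)
    for q in("hook_grip","hook_collar","stand_seat"):
        print(n,q,[(d["location"].round(0) if hasattr(d["location"],"round") else d["location"],round(d["conf"],2)) for d in place_of(p,q)][:2])
    u,v=(212,180) if n=="side" else (210,170)
    im=cv2.resize(p["image"][v:v+90,u:u+70],(420,540),interpolation=cv2.INTER_CUBIC)
    M=im if n=="side" else np.hstack([M,im])
cv2.imwrite("pics/pre.png",M[:,:,::-1])
E
```

```text
time: 4.68
tool_pos: [525.9, 222.2, 214.6]
tcp_rot: [179.9, 0.3, -5.6]
ft_force: [-0.0, -0.8, -0.7]
finger_gap: 85.5
grip_force: 0.0
now [525.9 222.2 214.6] [179.9   0.3  -5.6] t 4.68 f [-0.  -0.8 -0.7]
shift cm [ 0.26 -0.26  7.46]
turn rad [0.002 0.005 0.002]
side hook_grip [([481.4, 329.3, 9.7], 0.81), ([534.1, 222.0, 136.0], 0.77)]
side hook_collar [([295.0, 577.3, 22.2], 0.76), ([529.5, 223.1, 104.4], 0.6)]
side stand_seat [([527.2, 224.1, 107.2], 0.7)]
top hook_grip [([293.7, 631.8, 16.5], 0.77), ([483.7, 321.2, 8.8], 0.65)]
top hook_collar [([295.1, 584.8, 23.7], 0.7), ([526.2, 218.6, 108.1], 0.64)]
top stand_seat [([526.2, 222.3, 104.4], 0.59)]
```

```bash
python3 -c "
import cv2;m=cv2.imread('pics/pre.png');cv2.imwrite('pics/pre.png',cv2.resize(m,(780,502)))"
```

```text
(no output)
```

View pics/pre.png

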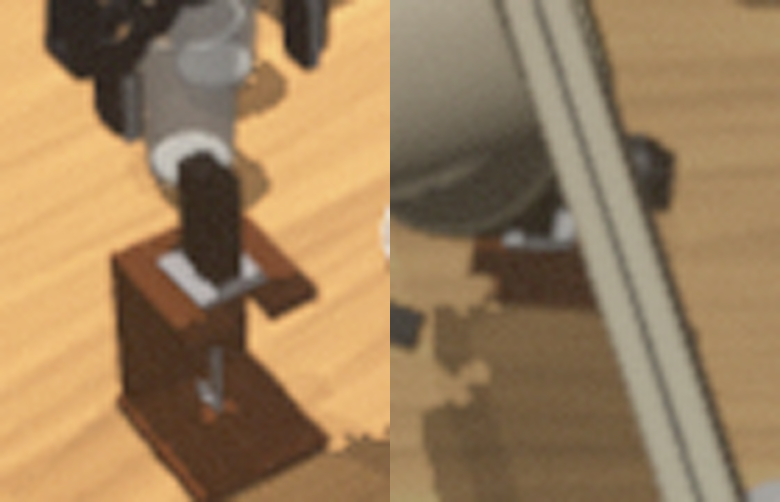

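```bash
python3 -m handwheel '[[1,0.25,-0.2,1.5,0,0,0],[1,0,0,1.5,0,0,0],[1,0,0,1.5,0,0,0],[1,0,0,1.5,0,0,0],[1,0,0,1.3,0,0,0],[1,0,0,0,0,0,0]]' 40;  python3 -m handwheel '[[0.2,0,0,0,0,0,0],[0.0,0,0,0,0,0,0],[-0.2,0,0,0,0,0,0],[-1,0,0,0,0,0,0],[-1,0,0,0,0,0,0],[-1,0,0,0,0,0,0],[-1,0,0,0,0,0,0],[-1,0,0,0,0,0,0]]' 40
python3 - <<'E'
from h import go
go([528.3,224.4,140],-5.7)
E
```

```text
time: 5.58
tool_pos: [528.5, 223.0, 142.3]
tcp_rot: [179.9, 0.2, -5.7]
ft_force: [-1.1, 0.3, -0.3]
finger_gap: 85.5
grip_force: 0.0
time: 6.25
tool_pos: [530.6, 223.8, 146.0]
tcp_rot: [-180.0, -0.1, -5.7]
ft_force: [-0.9, 0.4, 5.2]
finger_gap: 17.6
grip_force: 43.5
now [530.6 223.8 146. ] [-1.8e+02 -1.0e-01 -5.7e+00] t 6.25 f [-0.9  0.4  5.2]
shift cm [-0.24 -0.03  0.6 ]
turn rad [-0.001 -0.001  0.   ]
```

```bash
python3 -m handwheel '[[-1,0,0,0,0,0,0],[-1,0,0,0,0,0,0]]'
python3 - <<'E'
from bench import *
for _ in range(4):
    snapshot("top");s=sense();print(s["tool_pos"].round(1),s["ft_force"].round(1),s["joint_pos"].round(2))
E
```

```text
time: 6.42
tool_pos: [530.6, 223.8, 146.0]
tcp_rot: [-180.0, -0.1, -5.7]
ft_force: [-0.3, 0.1, 5.8]
finger_gap: 17.4
grip_force: 43.7
[530.6 223.8 146.1] [-0.4  0.5  5.7] [ 17.77   7.75  95.85   0.    76.33 113.45]
[530.6 223.9 146.1] [ 0.  -0.1  5.7] [ 17.77   7.75  95.85   0.    76.33 113.45]
[530.6 223.8 146.1] [-1.  -0.2  5.8] [ 17.77   7.75  95.85   0.    76.33 113.45]
[530.6 223.8 146. ] [-0.5  0.5  6. ] [ 17.77   7.75  95.85   0.    76.33 113.45]
```

```bash
python3 -m handwheel '[[-1,0,0,-0.3,0,0,0],[-1,0,0,-0.7,0,0,0],[-1,0,0,-1.5,0,0,0],[-1,0,0,-2,0,0,0],[-1,0,0,-2,0,0,0],[-1,0,0,-2,0,0,0],[-1,0,0,-2,0,0,0],[-1,0,0,-2,0,0,0],[-1,0,0,-1,0,0,0],[-1,0,0,0,0,0,0]]'
python3 - <<'E'
from bench import *
from h import *
import numpy as np
p=snapshot("side");s=sense();print(s["tool_pos"],s["ft_force"].round(1))
for q in("hook_grip","hook_collar","hook_foot"): print(q,[(np.round(d["location"],0),round(d["conf"],2)) for d in place_of(p,q)][:4])
go([505,-246,281],10)
E
```

```text
time: 7.45
tool_pos: [531.3, 224.0, 283.5]
tcp_rot: [-179.9, -0.3, -5.7]
ft_force: [0.8, -0.5, -0.7]
finger_gap: 17.5
grip_force: 42.8
[530.70398049 223.87281163 281.37855834] [ 0.4 -0.2 -1.3]
hook_grip [(array([482., 328.,   9.]), 0.79), (array([536., 226., 275.]), 0.58)]
hook_collar [(array([299., 582.,  22.]), 0.96), (array([526., 225., 241.]), 0.82), (array([492., 353.,  13.]), 0.61)]
hook_foot [(array([530., 229., 153.]), 0.86), (array([304., 471.,  33.]), 0.83)]
now [529.4 223.4 278.3] [179.9   0.2  -5.7] t 7.65 f [-0.4  0.2 -1. ]
shift cm [ 2.22 46.95 -0.22]
turn rad [ 0.001  0.003 -0.274]
```

```bash
python3 -m handwheel '[[-1,0,0,0,0,0,-0.091],[-1,0,0,0,0,0,-0.091],[-1,0,0,0,0,0,-0.091],[-1,-0.3,1.5,0,0,0,0],[-1,-0.6,3,0,0,0,0],[-1,-0.7,3.5,0,0,0,0],[-1,-0.7,3.5,0,0,0,0],[-1,-0.7,3.5,0,0,0,0],[-1,-0.7,3.5,0,0,0,0],[-1,-0.7,3.5,0,0,0,0],[-1,-0.7,3.5,0,0,0,0],[-1,-0.7,3.5,0,0,0,0]]'; python3 -m handwheel '[[-1,-0.7,3.5,0,0,0,0],[-1,-0.7,3.5,0,0,0,0],[-1,-0.6,3,0,0,0,0],[-1,-0.6,3,0,0,0,0],[-1,-0.4,2,0,0,0,0],[-1,-0.2,1,0,0,0,0],[-1,0,0.2,0,0,0,0],[-1,0,0,0,0,0,0],[-1,0,0,0,0,0,0]]'
python3 - <<'E'
from bench import *
from h import *
import numpy as np,cv2
go([520.5,-247,281],10)
for n in("side","top"):
    p=snapshot(n)
    for q in("jug","hook_collar","hook_foot"): print(n,q,[(np.round(d["location"],0),round(d["conf"],2)) for d in place_of(p,q)][:3])
    u,v=(320,95) if n=="side" else (370,170)
    r=(110,90) if n=="side" else (75,61)
    im=cv2.resize(p["image"][v:v+r[0],u:u+r[1]],(390,int(390*r[0]/r[1])),interpolation=cv2.INTER_CUBIC)[:476]
    M=im if n=="side" else np.hstack([M[:min(len(M),len(im))],im[:min(len(M),len(im))]])
cv2.imwrite("pics/over.png",M[:,:,::-1])
E
```

```text
time: 8.65
tool_pos: [522.1, -73.5, 278.5]
tcp_rot: [-179.9, 0.1, 10.0]
ft_force: [-0.1, -0.9, -1.5]
finger_gap: 17.4
grip_force: 42.8
time: 9.4
tool_pos: [519.7, -235.8, 279.7]
tcp_rot: [-179.9, 0.0, 10.0]
ft_force: [0.3, 0.5, -1.5]
finger_gap: 17.4
grip_force: 43.0
now [ 519.7 -235.8  279.7] [-179.9    0.    10. ] t 9.4 f [ 0.3  0.5 -1.5]
shift cm [-0.12  1.12 -0.13]
turn rad [-0.001  0.001  0.   ]
side jug [(array([ 528., -243.,    3.]), 0.64), (array([542.,  28.,   6.]), 0.27)]
side hook_collar [(array([298., 581.,  23.]), 0.74), (array([490., 349.,  15.]), 0.56), (array([ 519., -238.,  237.]), 0.45)]
side hook_foot [(array([302., 472.,  39.]), 0.88), (array([523., 409.,  25.]), 0.72), (array([ 514., -231.,  149.]), 0.55)]
top jug [(array([ 528., -250.,    2.]), 0.91)]
top hook_collar [(array([295., 583.,  24.]), 0.77), (array([492., 346.,  11.]), 0.44), (array([ 518., -238.,  242.]), 0.39)]
top hook_foot [(array([302., 466.,  39.]), 0.75), (array([ 515., -236.,  147.]), 0.59), (array([518., 411.,  26.]), 0.45)]
```

View pics/over.png

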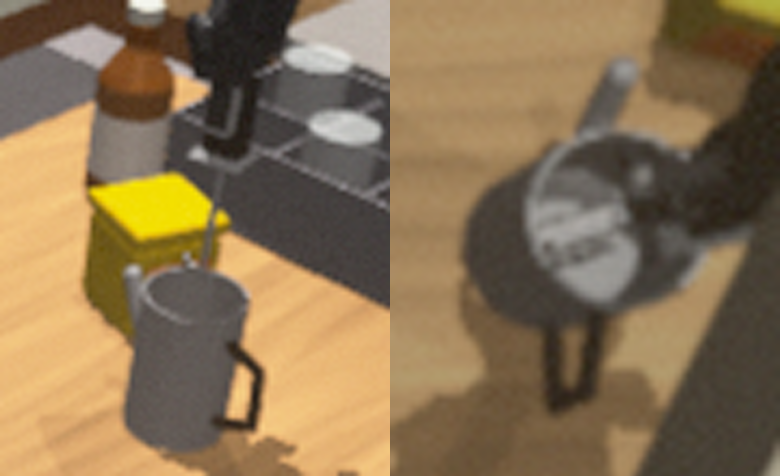

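```bash
cat > ok.py <<'E'
import sys
from bench import sense
s=sense();f=s["ft_force"];print(s["tool_pos"].round(1),f.round(1))
ax,lim=int(sys.argv[1]),float(sys.argv[2])
sys.exit(1 if (f[ax]>lim if lim>0 else f[ax]<lim) else 0)
E
python3 -m handwheel '[[-1,0,0.3,0,0,0,0],[-1,-0.05,0.5,0.3,0,0,0],[-1,0,0.28,0.8,0,0,0],[-1,0,0,0.8,0,0,0],[-1,0,0,0.8,0,0,0],[-1,0,0,0.8,0,0,0],[-1,0,0,0.8,0,0,0],[-1,0,0,0.5,0,0,0],[-1,0,0,0.3,0,0,0],[-1,0,0,0,0,0,0],[-1,0,0,0,0,0,0]]'
python3 - <<'E'
from h import *
go([521,-246.5,222],10)
E
```

```text
time: 10.72
tool_pos: [521.1, -247.8, 229.3]
tcp_rot: [-180.0, -0.0, 10.0]
ft_force: [-0.1, -0.3, -0.2]
finger_gap: 17.1
grip_force: 42.9
now [ 521.1 -247.8  229.3] [-180.   -0.   10.] t 10.72 f [-0.1 -0.3 -0.2]
shift cm [ 0.01 -0.13  0.73]
turn rad [-0.    -0.    -0.001]
```

```bash
G="python3 ok.py 2 1.5"; H="python3 -m handwheel"; Q=/dev/null
$H '[[-1,0,-0.1,0.25,0,0,0],[-1,0,0,0.25,0,0,0],[-1,0,0,0,0,0,0]]' >$Q && $G && $H '[[-1,0,0,0.15,0,0,0]]'>$Q && $G && $H '[[-1,0,0,0.15,0,0,0]]'>$Q && $G && $H '[[-1,0,0,0.15,0,0,0]]'>$Q && $G && $H '[[-1,0,0,0.15,0,0,0]]'>$Q && $G && $H '[[-1,0,0,0.15,0,0,0]]'>$Q && $G && $H '[[-1,0,0,0.15,0,0,0]]'>$Q && $G && $H '[[-1,0,0,0.15,0,0,0]]'>$Q && $G && $H '[[-1,0,0,0.15,0,0,0]]'>$Q && $G && $H '[[-1,0,0,0.15,0,0,0]]'>$Q && $G && $H '[[-1,0,0,0.15,0,0,0]]'>$Q && $G && $H '[[-1,0,0,0.15,0,0,0]]'>$Q && $G && $H '[[-1,0,0,0.15,0,0,0]]'>$Q && $G
```

```text
[ 520.8 -246.7  224. ] [ 0.4  0.8 -1. ]
[ 521.  -246.8  223. ] [-0.2  0.3 -1.7]
[ 521.  -246.9  221.4] [ 0.3 -1.  -0.3]
[ 520.9 -246.9  219.7] [-0.8 -0.5 -0.6]
[ 520.9 -246.8  218.2] [ 0.3 -0.1 -1.6]
[ 520.9 -246.8  216.6] [-0.3  0.7 -0. ]
[ 520.9 -246.8  215.1] [ 0.1  0.8 -0.5]
[ 520.9 -246.8  213.6] [-0.2  0.3 -1.5]
[ 520.9 -246.8  212.1] [-0.2  0.3 -0.7]
[ 520.9 -246.8  210.6] [ 0.5 -0.6 -1.5]
[ 520.9 -246.8  209.1] [-1.4 -0.3 -1.3]
[ 520.9 -246.8  207.7] [-0.1 -0.3  5.1]
```

```bash
G="python3 ok.py 2 1.5"; H="python3 -m handwheel"; Q=/dev/null
python3 ok.py 2 9; $H '[[-1,0,0,-0.3,0,0,0],[-1,0,0,-0.7,0,0,0],[-1,-0.5,0,0,0,0,0],[-1,-0.8,0,0,0,0,0],[-1,-0.6,0,0,0,0,0],[-1,0,0,0,0,0,0]]'>$Q; $G && $H '[[-1,0,0,0.5,0,0,0],[-1,0,0,0.4,0,0,0],[-1,0,0,0.2,0,0,0]]' >$Q; $G && $H '[[-1,0,0,0.3,0,0,0],[-1,0,0,0.2,0,0,0]]' >$Q; $G && $H '[[-1,0,0,0.3,0,0,0],[-1,0,0,0.2,0,0,0]]' >$Q; $G && $H '[[-1,0,0,0.3,0,0,0],[-1,0,0,0.3,0,0,0],[-1,0,0,0,0,0,0]]' >$Q; $G
```

```text
[ 520.9 -246.8  207.7] [-0.1 -0.3  5.1]
[ 500.8 -250.4  217.7] [-0.6  0.3 -2.1]
[ 501.8 -249.9  205.7] [-0.5  0.3 -1. ]
[ 502.1 -249.9  201. ] [-0.2 -0.2 -1.8]
[ 502.2 -250.   196.3] [-0.6 -0.1 -2.1]
[ 501.8 -249.9  189.9] [-0.1  0.4 -1.6]
```

```bash
G="python3 ok.py 0 -2.5"; H="python3 -m handwheel"; Q=/dev/null
$H '[[-1,0.2,0,0,0,0,0],[-1,0.2,0,0,0,0,0]]' >$Q; $G && $H '[[-1,0.2,0,0,0,0,0]]'>$Q && $G && $H '[[-1,0.15,0,0,0,0,0]]'>$Q && $G && $H '[[-1,0.15,0,0,0,0,0]]'>$Q && $G && $H '[[-1,0.15,0,0,0,0,0]]'>$Q && $G && $H '[[-1,0.15,0,0,0,0,0]]'>$Q && $G && $H '[[-1,0.15,0,0,0,0,0]]'>$Q && $G && $H '[[-1,0.15,0,0,0,0,0]]'>$Q && $G && $H '[[-1,0.15,0,0,0,0,0]]'>$Q && $G && $H '[[-1,0.15,0,0,0,0,0]]'>$Q && $G && $H '[[-1,0.15,0,0,0,0,0]]'>$Q && $G
```

```text
[ 506.3 -249.5  190.9] [ 0.  -0.2 -1.2]
[ 508.5 -249.1  191.1] [-0.2 -0.8 -0.8]
[ 510.  -248.8  191.1] [ 0.3  0.6 -2.1]
[ 511.4 -248.5  191. ] [-0.6 -0.1 -0.9]
[ 512.8 -248.2  190.9] [ 0.3  0.6 -1.1]
[ 514.2 -248.   190.9] [-0.1  0.5 -0.2]
[ 515.6 -247.7  190.8] [-0.2 -0.1 -0.4]
[ 517.1 -247.5  190.8] [-0.1  0.6 -1.4]
[ 518.6 -247.2  190.8] [ 0.   0.6 -1.7]
[ 520.  -247.   190.8] [ 0.6  0.7 -0.7]
[ 521.5 -246.7  190.8] [-0.4  0.1 -2. ]
```

```bash
G="python3 ok.py 2 -6"; H="python3 -m handwheel"; Q=/dev/null
$H '[[-1,0,0,-0.15,0,0,0],[-1,0,0,-0.15,0,0,0],[-1,0,0,-0.15,0,0,0]]' >$Q; $G && $H '[[-1,0,0,-0.1,0,0,0]]'>$Q && $G && $H '[[-1,0,0,-0.1,0,0,0]]'>$Q && $G && $H '[[-1,0,0,-0.1,0,0,0]]'>$Q && $G && $H '[[-1,0,0,-0.1,0,0,0]]'>$Q && $G && $H '[[-1,0,0,-0.1,0,0,0]]'>$Q && $G && $H '[[-1,0,0,-0.1,0,0,0],[-1,0,0,-0.1,0,0,0]]'>$Q && $G && $H '[[-1,0,0,-0.1,0,0,0],[-1,0,0,-0.1,0,0,0]]'>$Q && $G && $H '[[-1,0,0,-0.1,0,0,0],[-1,0,0,-0.1,0,0,0]]'>$Q && $G
```

```text
[ 521.4 -246.8  195.5] [ 0.3 -0.9 -1.1]
[ 521.4 -246.8  196.7] [-0.1 -0.9 -0.8]
[ 521.4 -246.8  197.6] [-0.6  0.1 -0.1]
[ 521.4 -246.8  198.5] [ 0.3  0.4 -2.9]
[ 521.2 -246.6  199.1] [-0.4 -0.2 -4.4]
[ 521.  -246.6  199.8] [-0.5 -1.1 -3.6]
[ 521.2 -246.6  202. ] [ 0.3 -0.4 -4.5]
[ 521.3 -246.7  204.2] [-0.1 -0.2 -4.6]
[ 521.4 -246.7  206.4] [-0.6 -1.1 -3.9]
```

```bash
G="python3 ok.py 2 -8"; H="python3 -m handwheel"; Q=/dev/null
$H '[[-1,0,0,-0.3,0,0,0],[-1,0,0,-0.5,0,0,0],[-1,0,0,-0.7,0,0,0]]' >$Q; $G && $H '[[-1,0,0,-0.7,0,0,0],[-1,0,0,-0.7,0,0,0]]'>$Q && $G && $H '[[-1,0,0,-0.7,0,0,0],[-1,0,0,-0.7,0,0,0]]'>$Q && $G && $H '[[-1,0,0,-0.7,0,0,0],[-1,0,0,-0.7,0,0,0]]'>$Q && $G && $H '[[-1,0,0,-0.7,0,0,0],[-1,0,0,-0.7,0,0,0]]'>$Q && $G && $H '[[-1,0,0,-0.7,0,0,0],[-1,0,0,-0.7,0,0,0]]'>$Q && $G && $H '[[-1,0,0,-0.7,0,0,0],[-1,0,0,-0.7,0,0,0]]'>$Q && $G && $H '[[-1,0,0,-0.7,0,0,0],[-1,0,0,-0.7,0,0,0]]'>$Q && $G && $H '[[-1,0,0,-0.7,0,0,0],[-1,0,0,-0.7,0,0,0]]'>$Q && $G  && $H '[[-1,0,0,-0.6,0,0,0],[-1,0,0,-0.4,0,0,0],[-1,0,0,-0.2,0,0,0]]'>$Q && $G && $H '[[-1,0,0,0,0,0,0],[-1,0,0,0,0,0,0]]'>$Q && $G
python3 - <<'E'
from bench import *
from h import *
import numpy as np,cv2
for n in("side","top"):
    p=snapshot(n)
    for q in("dish","strainer_mid","strainer_lid","hook_collar","hook_foot"): print(n,q,[(np.round(d["location"],0),round(d["conf"],2)) for d in place_of(p,q)][:3])
    im=p["image"]
    if n=="side":M=cv2.resize(im[60:240,290:440],(400,480))
    else: M=np.hstack([M,cv2.resize(im[130:250,370:470],(400,480))])
cv2.imwrite("pics/lift.png",M[:,:,::-1])
E
```

```text
[ 521.1 -246.6  221.3] [-0.2  0.3 -4.5]
[ 521.6 -246.9  236.5] [ 0.2 -0.2 -3.8]
[ 521.5 -246.8  250.5] [ 0.1 -0.2 -3.5]
[ 521.4 -246.7  264.1] [ 0.2  0.  -4. ]
[ 521.4 -246.7  278. ] [-0.4  0.5 -3.2]
[ 521.4 -246.8  292. ] [-0.3  0.2 -4.6]
[ 521.4 -246.7  306. ] [-0.   0.2 -3.7]
[ 521.4 -246.7  320. ] [ 0.  -0.3 -4.1]
[ 521.4 -246.7  334. ] [-0.6 -0.2 -3.4]
[ 521.6 -246.8  346.2] [-0.2 -0.4 -4.1]
[ 521.3 -246.7  345.1] [-0.5  0.  -4.3]
side dish [(array([542.,  25.,   5.]), 0.93)]
side strainer_mid [(array([ 528., -241.,  162.]), 0.67)]
side strainer_lid [(array([ 528., -244.,  178.]), 0.92)]
side hook_collar [(array([295., 581.,  24.]), 0.76), (array([490., 353.,  15.]), 0.7), (array([ 519., -250.,  304.]), 0.6)]
side hook_foot [(array([302., 471.,  38.]), 0.96), (array([ 517., -243.,  211.]), 0.56), (array([518., 408.,  26.]), 0.52)]
top dish [(array([540.,  28.,   1.]), 0.58), (array([708., 107.,   1.]), 0.23)]
top strainer_mid [(array([ 525., -246.,  161.]), 0.69)]
top strainer_lid [(array([ 527., -243.,  179.]), 0.88), (array([538.,  29.,   5.]), 0.69), (array([ 699., -119.,   -3.]), 0.55)]
top hook_collar [(array([297., 581.,  23.]), 0.61), (array([ 522., -250.,  304.]), 0.53), (array([490., 349.,   9.]), 0.49)]
top hook_foot [(array([307., 465.,  41.]), 0.63), (array([518., 410.,  27.]), 0.55), (array([ 516., -249.,  209.]), 0.51)]
```

View pics/lift.png

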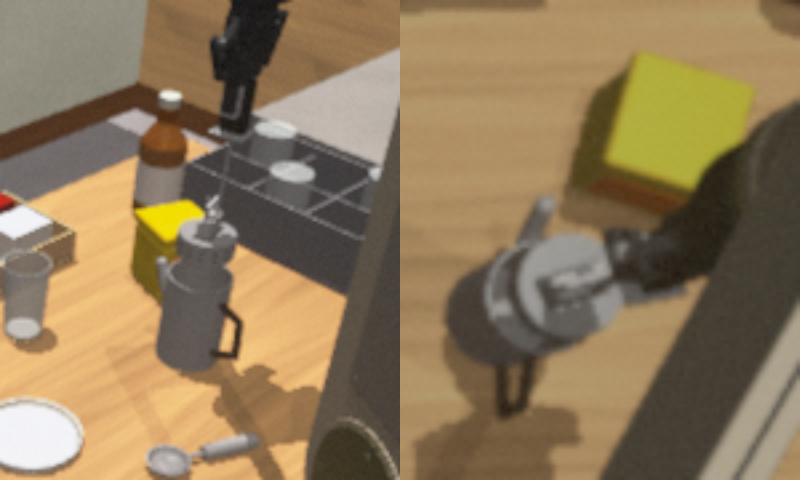

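The strainer hangs upright on the hook above the rim: side crop (205,235), top crop (570,290). Now I carry it to the dish.

```bash
python3 -m handwheel '[[-1,0.07,-0.3,0,0,0,0],[-1,0.16,-0.7,0,0,0,0],[-1,0.27,-1.2,0,0,0,0],[-1,0.38,-1.7,0,0,0,0],[-1,0.45,-2,0,0,0,0],[-1,0.45,-2,0,0,0,0],[-1,0.45,-2,0,0,0,0],[-1,0.45,-2,0,0,0,0],[-1,0.45,-2,0,0,0,0],[-1,0.45,-2,0,0,0,0],[-1,0.45,-2,0,0,0,0],[-1,0.45,-2,0,0,0,0]]'|head -2;  python3 -m handwheel '[[-1,0.45,-2,0,0,0,0],[-1,0.39,-1.7,0,0,0,0],[-1,0.3,-1.3,0,0,0,0],[-1,0.2,-0.9,0,0,0,0],[-1,0.11,-0.5,0,0,0,0],[-1,0.05,-0.2,0,0,0,0],[-1,0,0,0,0,0,0],[-1,0,0,0,0,0,0],[-1,0,0,0,0,0,0],[-1,0,0,0,0,0,0]]';python3 -m handwheel '[[-1,0,0,0.4,0,0,0],[-1,0,0,0.8,0,0,0],[-1,0,0,1.2,0,0,0],[-1,0,0,1.4,0,0,0],[-1,0,0,1.4,0,0,0],[-1,0,0,1.4,0,0,0],[-1,0,0,1.4,0,0,0],[-1,0,0,1.2,0,0,0],[-1,0,0,0.8,0,0,0],[-1,0,0,0.4,0,0,0],[-1,0,0,0,0,0,0],[-1,0,0,0,0,0,0]]'
python3 - <<'E'
from bench import *
from h import *
import numpy as np,cv2
for n in("side","top"):
    p=snapshot(n)
    for q in("dish","strainer_mid","strainer_lid"): print(n,q,[(np.round(d["location"],0),round(d["conf"],2)) for d in place_of(p,q)][:2])
    im=p["image"]
    if n=="side":M=cv2.resize(im[140:260,250:350],(400,480))
    else: M=np.hstack([M,cv2.resize(im[140:260,260:360],(400,480))])
cv2.imwrite("pics/place.png",M[:,:,::-1])
E
```

```text
time: 18.98
tool_pos: [530.7, -40.8, 345.5]
time: 19.82
tool_pos: [534.5, 23.9, 345.3]
tcp_rot: [180.0, 0.0, 9.9]
ft_force: [1.0, -0.7, -4.0]
finger_gap: 17.8
grip_force: 42.5
time: 20.82
tool_pos: [534.6, 24.6, 241.6]
tcp_rot: [180.0, -0.0, 10.0]
ft_force: [-0.6, 0.1, -3.6]
finger_gap: 17.0
grip_force: 42.5
side dish [(array([542.,  28.,   3.]), 0.71)]
side strainer_mid [(array([540.,  28.,  58.]), 0.97)]
side strainer_lid [(array([540.,  26.,  77.]), 0.76)]
top dish [(array([538.,  29.,   3.]), 0.54)]
top strainer_mid [(array([539.,  27.,  59.]), 0.56), (array([535.,  22., 201.]), 0.25)]
top strainer_lid [(array([542.,  27.,  78.]), 0.68)]
```

View pics/place.png

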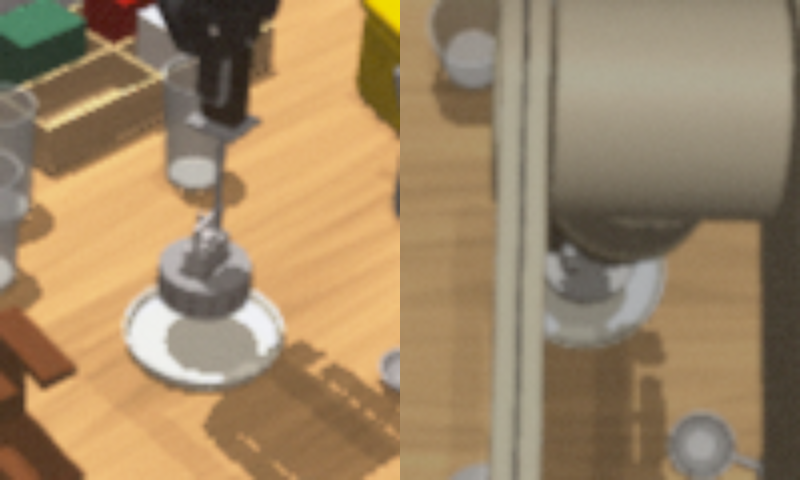

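The strainer hangs level over the middle of the dish: side crop (205,275), dish (205,330). Next I lower it gently.

```bash
G="python3 ok.py 2 0.5"; H="python3 -m handwheel"; Q=/dev/null
$H '[[-1,0,0,0.3,0,0,0],[-1,0,0,0.6,0,0,0],[-1,0,0,0.8,0,0,0],[-1,0,0,0.8,0,0,0],[-1,0,0,0.6,0,0,0],[-1,0,0,0.3,0,0,0],[-1,0,0,0.1,0,0,0],[-1,0,0,0,0,0,0]]' >$Q; $G && $H '[[-1,0,0,0.1,0,0,0]]'>$Q && $G && $H '[[-1,0,0,0.1,0,0,0]]'>$Q && $G && $H '[[-1,0,0,0.1,0,0,0]]'>$Q && $G && $H '[[-1,0,0,0.1,0,0,0]]'>$Q && $G && $H '[[-1,0,0,0.1,0,0,0]]'>$Q && $G && $H '[[-1,0,0,0.1,0,0,0]]'>$Q && $G && $H '[[-1,0,0,0.1,0,0,0]]'>$Q && $G && $H '[[-1,0,0,0.1,0,0,0]]'>$Q && $G && $H '[[-1,0,0,0.1,0,0,0]]'>$Q && $G && $H '[[-1,0,0,0.1,0,0,0]]'>$Q && $G && $H '[[-1,0,0,0.1,0,0,0]]'>$Q && $G
```

```text
[534.2  24.6 205.8] [-0.1  0.1 -3.8]
[534.8  24.6 205.8] [ 0.3 -0.1 -3.8]
[534.8  24.6 204.8] [ 0.1 -0.6 -3.7]
[534.8  24.6 203.7] [-1.  -0.2 -3.3]
[534.6  24.6 202.5] [ 0.8 -0.3 -3.6]
[534.5  24.6 201.4] [-0.8 -1.5 -3.9]
[534.5  24.6 200.3] [-0.   0.4 -3.8]
[534.4  24.6 199.2] [ 0.   0.2 -4. ]
[534.5  24.7 198.4] [ 0.4 -0.1 -1.3]
[534.7  24.6 197.6] [ 0.7 -0.6 -1.5]
[534.8  24.6 196.7] [ 0.2 -0.1 -0.6]
[534.7  24.6 195.6] [-0.3  0.4 -1.6]
```

```bash
G="python3 ok.py 2 1.5"; X="python3 ok.py 0 2.5"; H="python3 -m handwheel"; Q=/dev/null
$H '[[-1,0,0,0.2,0,0,0],[-1,0,0,0.2,0,0,0]]' >$Q; $G && $H '[[-1,0,0,0.1,0,0,0],[-1,0,0,0,0,0,0]]'>$Q && $G && $H '[[-1,-0.15,0,0,0,0,0],[-1,-0.15,0,0,0,0,0]]'>$Q && $X && $H '[[-1,-0.15,0,0,0,0,0],[-1,-0.15,0,0,0,0,0]]'>$Q && $X && $H '[[-1,-0.2,0,0,0,0,0],[-1,-0.2,0,0,0,0,0]]'>$Q && $X && $H '[[-1,-0.2,0,0,0,0,0],[-1,-0.2,0,0,0,0,0]]'>$Q && $X && $H '[[-1,-0.3,0,0,0,0,0],[-1,-0.3,0,0,0,0,0]]'>$Q && $X && $H '[[-1,-0.4,0,0,0,0,0],[-1,-0.5,0,0,0,0,0],[-1,-0.4,0,0,0,0,0],[-1,0,0,0,0,0,0]]'>$Q && $X
python3 - <<'E'
from bench import *
import numpy as np,cv2
p=snapshot("side")
for q in("dish","strainer_mid","strainer_lid","hook_foot"): print(q,[(np.round(d["location"],0),round(d["conf"],2)) for d in place_of(p,q)][:3])
cv2.imwrite("pics/unhook.png",cv2.resize(p["image"][140:260,250:350],(500,600))[:,:,::-1])
E
```

```text
[534.6  24.6 191.4] [-0.4  0.2 -2.2]
[534.2  24.6 189.9] [-1.  -0.  -2.1]
[531.4  24.1 190.3] [-0.1  0.6 -1.5]
[528.4  23.5 190.4] [ 0.2 -0.4 -1.7]
[524.4  22.8 190.4] [-0.9 -0.4 -1.9]
[520.4  22.1 190.3] [ 0.5 -0.4 -1.4]
[514.5  21.1 190.3] [ 0.2  1.  -1.1]
[501.2  18.8 190.2] [ 0.3  0.4 -0.7]
dish [(array([540.,  28.,   6.]), 0.98)]
strainer_mid [(array([540.,  26.,  18.]), 0.59), (array([528., 225.,   2.]), 0.56)]
strainer_lid [(array([542.,  24.,  30.]), 0.73)]
hook_foot [(array([301., 470.,  38.]), 0.93), (array([497.,  24.,  60.]), 0.71), (array([517., 409.,  24.]), 0.64)]
```

View pics/unhook.png

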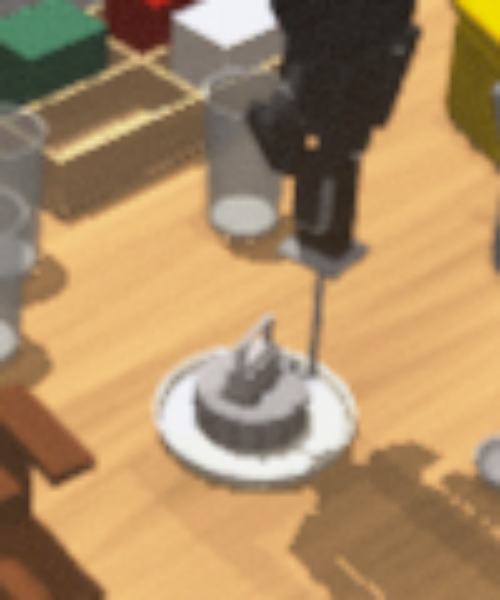

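Unhooked: the strainer stands upright at crop (250,405) in the dish, and the hook is free beside it at (315,370). Next the hook goes back to the stand.

```bash
H="python3 -m handwheel"
$H '[[-1,0,0,-0.5,0,0,0],[-1,0,0,-1.2,0,0,0],[-1,0,0,-1.8,0,0,0],[-1,0,0,-2,0,0,0],[-1,0,0,-2,0,0,0],[-1,0,0,-1.2,0,0,0],[-1,0,0,-0.6,0,0,0],[-1,0,0,0,0,0,0.091],[-1,0,0,0,0,0,0.091],[-1,0,0,0,0,0,0.091]]'|sed -n 1,3p; $H '[[-1,0.05,-1,0,0,0,0],[-1,0.1,-2,0,0,0,0],[-1,0.12,-2.7,0,0,0,0],[-1,0.12,-2.7,0,0,0,0],[-1,0.12,-2.7,0,0,0,0],[-1,0.12,-2.7,0,0,0,0],[-1,0.1,-2.5,0,0,0,0],[-1,0.08,-2,0,0,0,0],[-1,0.07,-1.4,0,0,0,0],[-1,0.02,-0.7,0,0,0,0],[-1,0,-0.3,0,0,0,0],[-1,0,0,0,0,0,0]]'>/dev/null; $H '[[-1,0,0,0,0,0,0],[-1,0,0,0,0,0,0]]' >/dev/null
python3 - <<'E'
from bench import *
from h import *
go([530.7,223.8,283],-5.7)
for n in("side",):
    p=snapshot(n)
    for q in("hook_collar","hook_foot","stand_seat"): print(n,q,[(np.round(d["location"],0),round(d["conf"],2)) for d in place_of(p,q)][:3])
E
```

```text
time: 25.38
tool_pos: [501.8, 18.9, 283.1]
tcp_rot: [180.0, 0.0, -5.9]
now [531.5 223.  283.4] [180.   -0.   -5.7] t 26.55 f [ 0.4  0.2 -2. ]
shift cm [-0.09 -0.07  0.04]
turn rad [ 0.    -0.    -0.001]
side hook_collar [(array([492., 351.,  13.]), 0.81), (array([532., 221., 242.]), 0.79), (array([298., 583.,  25.]), 0.77)]
side hook_foot [(array([301., 471.,  36.]), 0.89), (array([518., 410.,  22.]), 0.64), (array([529., 223., 154.]), 0.61)]
side stand_seat [(array([530., 226., 108.]), 0.8)]
```

```bash
G="python3 ok.py 2 1.5"; H="python3 -m handwheel"; Q=/dev/null
$H '[[-1,-0.08,-0.07,0.4,0,0,0],[-1,0,0,0.8,0,0,0],[-1,0,0,1.2,0,0,0],[-1,0,0,1.2,0,0,0],[-1,0,0,1.2,0,0,0],[-1,0,0,1.2,0,0,0],[-1,0,0,0.8,0,0,0],[-1,0,0,0.4,0,0,0]]' >$Q; $G && $H '[[-1,0,0,0.8,0,0,0],[-1,0,0,0.8,0,0,0],[-1,0,0,0.8,0,0,0]]'>$Q && $G && $H '[[-1,0,0,0.8,0,0,0],[-1,0,0,0.8,0,0,0],[-1,0,0,0.8,0,0,0]]'>$Q && $G && $H '[[-1,0,0,0.6,0,0,0],[-1,0,0,0.4,0,0,0],[-1,0,0,0.1,0,0,0],[-1,0,0,0,0,0,0]]'>$Q && $G && $H '[[-1,0,0,0.1,0,0,0]]'>$Q && $G && $H '[[-1,0,0,0.1,0,0,0]]'>$Q && $G && $H '[[-1,0,0,0.1,0,0,0]]'>$Q && $G && $H '[[-1,0,0,0.1,0,0,0]]'>$Q && $G && $H '[[-1,0,0,0.1,0,0,0]]'>$Q && $G && $H '[[-1,0,0,0.1,0,0,0]]'>$Q && $G
```

```text
[529.7 224.5 208.7] [-0.3 -0.  -1.2]
[531.  224.9 187. ] [-0.3  0.1 -1. ]
[530.7 224.8 162.5] [-0.4  0.8 -0.8]
[530.5 224.7 152. ] [-0.3 -1.  -1. ]
[531.1 224.9 151.9] [-0.3  0.1 -1.5]
[531.1 224.9 150.9] [-0.2 -0.3 -1.2]
[531.  224.9 149.7] [-0.3  0.5 -1.6]
[530.9 224.8 148.6] [-0.2  0.3 -0.9]
[530.8 224.8 147.4] [ 0.5  0.5 -1.2]
[530.7 224.8 146.3] [-0.7 -0.2 -0.7]
```

```bash
G="python3 ok.py 2 1.5"; H="python3 -m handwheel"; Q=/dev/null
$H '[[-1,0,0.05,0.07,0,0,0],[-1,0,0,0,0,0,0]]'>$Q; $G && $H '[[-1,0,0,0.07,0,0,0],[-1,0,0,0,0,0,0]]'>$Q && $G && $H '[[-1,0,0,0.07,0,0,0],[-1,0,0,0,0,0,0]]'>$Q && $G && $H '[[-1,0,0,0.07,0,0,0],[-1,0,0,0,0,0,0]]'>$Q && $G
```

```text
[530.7 224.7 146. ] [-1.   2.4  2.3]
```

```bash
H="python3 -m handwheel"
$H '[[-0.4,0,0,0,0,0,0],[-0.2,0,0,0,0,0,0],[0.2,0,0,0,0,0,0],[0.6,0,0,0,0,0,0],[1,0,0,0,0,0,0],[1,0,0,0,0,0,0],[1,0,0,0,0,0,0]]'; $H '[[1,0,0,-0.4,0,0,0],[1,0,0,-1,0,0,0],[1,0,0,-2,0,0,0],[1,0,0,-2.5,0,0,0],[1,0,0,-2.5,0,0,0],[1,0,0,-2.5,0,0,0],[1,0,0,-1,0,0,0],[1,0,0,0,0,0,0],[1,0,0,0,0,0,0],[1,0,0,0,0,0,0]]';  python3 - <<'E'
from bench import *
import numpy as np,cv2
for n in("side","top"):
    p=snapshot(n)
    for q in("hook_collar","hook_grip","stand_seat","dish","strainer_mid","strainer_lid","glass1"): print(n,q,[(np.round(d["location"],0),round(d["conf"],2)) for d in place_of(p,q)][:3])
    if n=="side":cv2.imwrite("pics/end.png",cv2.resize(p["image"][150:280,200:350],(690,598))[:,:,::-1])
E
```

```text
time: 29.5
tool_pos: [530.6, 224.2, 145.5]
tcp_rot: [180.0, 0.0, -5.7]
ft_force: [0.3, 0.5, -0.2]
finger_gap: 85.3
grip_force: 0.0
time: 30.33
tool_pos: [529.9, 224.0, 262.7]
tcp_rot: [179.9, 0.1, -5.7]
ft_force: [0.6, -0.8, -0.2]
finger_gap: 85.6
grip_force: 0.0
side hook_collar [(array([494., 351.,  14.]), 0.78), (array([532., 223., 103.]), 0.67), (array([298., 580.,  24.]), 0.64)]
side hook_grip [(array([482., 328.,   7.]), 0.6), (array([533., 221., 137.]), 0.52)]
side stand_seat [(array([528., 225., 109.]), 0.74), (array([702., 103.,   3.]), 0.6), (array([540.,  28.,  18.]), 0.22)]
side dish [(array([540.,  28.,   3.]), 0.84)]
side strainer_mid [(array([539.,  26.,  16.]), 0.65)]
side strainer_lid [(array([542.,  28.,  29.]), 0.74)]
side glass1 [(array([769.,  40.,  -0.]), 0.86), (array([ 700., -121.,    0.]), 0.72), (array([704., 104.,   3.]), 0.66)]
top hook_collar [(array([296., 583.,  24.]), 0.85), (array([494., 347.,  10.]), 0.61), (array([528., 220., 104.]), 0.58)]
top hook_grip [(array([292., 633.,  18.]), 0.82), (array([482., 324.,   6.]), 0.65), (array([527., 224., 140.]), 0.61)]
top stand_seat [(array([525., 221., 102.]), 0.71)]
top dish [(array([538.,  27.,   3.]), 0.59), (array([706., 108.,   0.]), 0.47)]
top strainer_mid [(array([537.,  30.,  17.]), 0.83)]
top strainer_lid [(array([543.,  26.,  32.]), 0.73)]
top glass1 [(array([ 698., -118.,   -4.]), 0.92), (array([708., 109.,  -2.]), 0.81), (array([771.,  37.,  -2.]), 0.71)]
```

View pics/end.png

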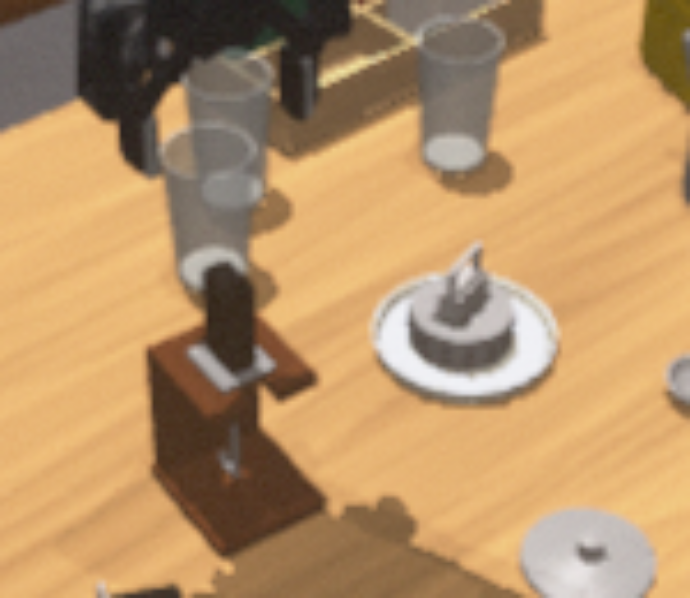

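The hook hangs upright with its collar on the fork at (230,360), and the strainer stands upright in the middle of the dish at (462,320). The gripper is clear of everything.

```bash
python3 -c "
from bench import hand_in
print(hand_in())"
```

```text
the job is handed in; nothing more can be done
None
```

The job is handed in, with no verdict returned: the strainer was drawn out on the hook and stands upright within a few millimetres of the dish's middle, the hook hangs back on its fork, and the run used about 30 s of the 72 s.

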